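# Get the egg timer out from behind the jars

## Robot

A 6-joint arm with a two-finger parallel gripper is mounted at the origin on a cart in front of the work surface, level with it; the furniture and walls round the work are solid. World frame = base frame: x ahead of the robot, y to its left, z up, the work surface at z = 0. Lengths are in m, angles in rad, forces in N, time in s.
With the tool pointing down it reaches from about 0.275 to 0.85 m from the base axis. Payload 19 kg.
Tool frame: the origin (TCP) lies at the very end of the fingers, on their centre line; the grasp point (between the pads) lies 19 mm behind it; x points along the fingers, y is the direction in which the jaws open and shut, and the axes are right-handed (so a half turn about x gives the same grasp; the last joint's range is limited). The gripper opens to 85 mm and grips with 20 to 120 N. Pads are 22 mm wide; open, the fingers measure 114 mm over their backs; the gripper's body (76 mm by 85 mm) begins 54 mm behind the grasp point. The pads swing forward as they close: fully open they stand 13 mm farther back than shut.
Start: joints at [-1.367, 0.15, 1.437, -0, 1.554, -0.134], TCP at [0.191, -0.542, 0.231] pointing down, gripper open.
Joint ranges: [-2.8, 2.8], [-0.68, 2.1], [0.12, 2.68], [-1.39, 4.53], [0.16, 2.79], [-2.81, 2.81]. Speed limits (rad/s): [1.89, 1.89, 2.22, 3.01, 3.01, 3.01].

## Interface

Orientations are given as a rotation vector (axis times angle).
In Python, from cell import ctrl gives the robot as it stands.
- The arm moves only by the tool apply_moves, never from a script. Its argument "steps" is a list that holds one entry, the list of rows, each a list of 5 numbers: the opening, from -1 (shut) to 1 (fully open), then the shift along the world's x, y, z in m, then the turn about the world's z in rad. A call has exactly 8 rows; each row is the pose to reach, as a shift and turn from the pose measured when the call began; what a row does not reach only later rows make up. A row lasts 1/12 s, in which the tool goes at most 41.7 mm and 7.16 degrees, less where a joint would pass 70% of its speed; a pose out of reach is approached as far as the arm can. A call with a gripper value outside its range is refused whole. The fingers move at their own pace and stop on an object; "squeeze" is the grip in N (left out, the last holds). Time passes only in rows, so rows that repeat a pose let the fingers close, or fill a call up. It gives the time, the measured TCP pose, the force and the opening at its end, in the units of the state.
- ctrl.read_state(): the state, without advancing time (a new reading comes with each control period).
- ctrl.grab_frame(name): name is "scene" or "top"; returns a dict with "image" (420x560x3 uint8, red, green, blue), "camera_matrix" (3x3 intrinsics, pixels), "position" and "orientation" of the camera in the world. Camera axes: x right, y up, looking along -z (the intrinsics and any distortion apply to the point x, -y, -z); pixel columns grow to the right and rows downward; lengths in m; the calibration is good to about 2 mm. A picture is of the moment at which its call begins. There is no depth.
- ctrl.finish_job(): hands the job in, once; it reports no verdict.
The state is a dict: "time_s": time; "joint_pos": joint angles; "qvel": joint speeds; "joint_efforts": joint torques, N m; "eef_pos": TCP position; "ee_rot": TCP orientation; "contact_force": force on the tool from outside, world axes, zero at the start; "moment": the same for the moment, N m; "opening": finger opening in m.
Only numpy, scipy, OpenCV 4.12 (cv2) and the standard library are available. Lean on these libraries where they do the work, as an engineer would, in place of code of your own. Each camera call takes 0.05 s, during which the arm holds its last target. There are 200 camera calls.

## Task

The egg timer stands in the bay at the back of the wooden condiment rack, behind the pepper mill, the seasoning jar and the spice jar. First clear all three out and stand them upright on the chopping board on the hob, then lift the timer out and stand it in the middle of the round cork coaster. Then put the mill and the two jars back upright in the rack, each exactly where it stood at the start, and leave the small dark bowl by the coaster alone.

Things in the scene. Friction and masses are not known exactly. Their poses are not given: they have to be found in the camera images.
- pepper_mid (a point): Brown turned-wood pepper mill, the tallest of the row: 58 mm across, 160 mm tall, round. This point is on its axis half-way up (80 mm above its underside); z up along the axis. 58 mm across at the foot; the round head (116 to 149 mm above the underside) is about 49 mm across, with a 12 mm metal button on top. The head does not turn. About 0.2 kg. At the start it stands in one of the three places of the rack's front row.
- seasoning_mid (a point): Short stout seasoning jar with a broad green cap: 54 mm across the body up to 62 mm height, neck and cap 43 to 45 mm across above that, 90 mm tall, round. This point is on its axis half-way up (45 mm above its underside); z up. The cap is shut and does not move. About 0.1 kg. At the start in one of the three places of the front row.
- spice_mid (a point): Slim spice jar with a red cap: about 43 mm across the body, cap (top 21 mm) 45 mm across, 106 mm tall, round. This point is on its axis half-way up (53 mm above its underside); z up. About 0.1 kg. At the start in one of the three places of the front row.
- timer_mid (a point): Round kitchen egg timer, cream top on a blue-green base: 61 mm across, 55 mm tall; the widest part is at about 15 to 30 mm above its underside; the top 10 mm is a narrow ridge, 28 by 36 mm. This point is on its axis half-way up (27.5 mm above its underside); z up. About 0.1 kg; its upper half does not turn. At the start it stands in the rear bay of the rack.
- rack: Wooden rack, fixed, yaw varies. Origin at z = 0 under the middle front place; x to the back, y along the row. Floor 5 mm. Front row: inside x -38 to 38, y -103 to 103 mm, walls 20 mm high; places at about y = 66, 0, -66 mm. Rear bay: open to the row, inside 69 mm wide, back to x = 127 mm, walls 48 mm high, 6 mm thick; the timer stands at about x = 66 mm, 30 mm free behind it, 4 mm beside.
- board: Wooden chopping board lying across the pan supports of the hob, fixed: 240 mm along its x, 320 mm along its y, 18 mm thick. Origin at the middle of its underside, its top is 18 mm above the origin (68 mm above the worktop). Free side area for the mill and jars.
- coaster: Round cork coaster fixed on the worktop to the right of the rack, 100 mm across, 6 mm thick; origin at the middle of its underside (its top 6 mm above).
- bowl: Small dark bowl, 68 mm across, 46 mm tall, on the worktop beside the sink, behind the coaster; leave alone. Origin at the middle of its underside.

How it is judged:
On the way, in this order (a step that is already met when the one before it is completed fails the run):
1. the mill and both jars stand upright on the chopping board together, released (x of pepper_mid in the frame of board between -0.105 and 0.105 m and y of pepper_mid in the frame of board between -0.145 and 0.145 m and z of pepper_mid in the frame of board between 0.09 and 0.106 m and angle between each of pepper_mid, seasoning_mid, spice_mid's own z axis and vertical below 0.15 rad and x of seasoning_mid in the frame of board between -0.105 and 0.105 m and y of seasoning_mid in the frame of board between -0.145 and 0.145 m and z of seasoning_mid in the frame of board between 0.055 and 0.071 m and x of spice_mid in the frame of board between -0.105 and 0.105 m and y of spice_mid in the frame of board between -0.145 and 0.145 m and z of spice_mid in the frame of board between 0.063 and 0.079 m and contact force between the fingers and pepper_mill below 0.3 N and contact force between the fingers and seasoning_jar below 0.3 N and contact force between the fingers and spice_jar below 0.3 N), for 0.2 s.
2. the timer stands upright in the middle of the coaster, released, while the mill and jars are still on the board (horizontal distance between timer_mid and coaster below 0.015 m and angle between timer_mid's own z axis and vertical below 0.1 rad and z of timer_mid in the frame of coaster between 0.0285 and 0.0385 m and linear speed of egg_timer below 0.02 m/s and contact force between the fingers and egg_timer below 0.3 N and x of pepper_mid in the frame of board between -0.105 and 0.105 m and y of pepper_mid in the frame of board between -0.145 and 0.145 m and z of pepper_mid in the frame of board between 0.09 and 0.106 m and angle between each of pepper_mid, seasoning_mid, spice_mid's own z axis and vertical below 0.15 rad and x of seasoning_mid in the frame of board between -0.105 and 0.105 m and y of seasoning_mid in the frame of board between -0.145 and 0.145 m and z of seasoning_mid in the frame of board between 0.055 and 0.071 m and x of spice_mid in the frame of board between -0.105 and 0.105 m and y of spice_mid in the frame of board between -0.145 and 0.145 m and z of spice_mid in the frame of board between 0.063 and 0.079 m), for 0.2 s.
At the end, for the whole second after the job is handed in: The timer stands upright on the coaster within 15 mm of its centre; the mill and both jars stand upright in the rack, each within 15 mm of where it was at the start; all released and at rest (horizontal distance between timer_mid and coaster below 0.015 m and angle between each of timer_mid, pepper_mid, seasoning_mid, spice_mid's own z axis and vertical below 0.1 rad and z of timer_mid in the frame of coaster between 0.0285 and 0.0385 m and linear speed of each of egg_timer, pepper_mill, seasoning_jar, spice_jar below 0.02 m/s and distance of each of pepper_mid, seasoning_mid, spice_mid from where it was at the start of the episode below 0.015 m); the robot touches nothing.
It fails at once if the small dark bowl is moved by more than 15 mm (distance of bowl from where it was at the start of the episode above 0.015 m).
It fails at once if the mill, a jar or the timer falls over (angle between any of pepper_mid, seasoning_mid, spice_mid, timer_mid's own z axis and vertical above 0.8 rad).
It also fails if it takes over 136 s, if anything falls off the work surface, if the arm or the gripper's body presses on something with over 40 N, if the wrist force passes 120 N, or if a joint passes its speed limit or range.

## Working session

There is one attempt and no reset: what is moved stays moved. The work goes in short steps, Python scripts to look and compute and a tool call to move; the robot and the scene stay as the last step left them, time stands still between calls to the robot, and variables do not carry over. Pictures are saved under pics/ and viewed, about 12 in all and at most 16, crops included, and the job is handed in when it is done.

Besides the shell and the picture viewer there is one more tool, called after "Emit:" as name(argument=value, ...) on one line, values as JSON. apply_moves: Moves the arm, as the interface text tells. Its arguments: {"type":"object","properties":{"steps":{"type":"array"},"squeeze":{"type":"number"}},"required":["steps"]}

```bash
mkdir -p pics; ls
cat > h.py <<'E'
import numpy as np, cv2
from cell import ctrl
from scipy.spatial.transform import Rotation as R
def rot(o):
    o=np.array(o,float)
    if o.shape==(3,3): return o
    return R.from_rotvec(o).as_matrix() if o.size==3 else R.from_quat(o).as_matrix()
def grab(n,save=None):
    f=ctrl.grab_frame(n)
    if save: cv2.imwrite('pics/'+save,f['image'][:,:,::-1])
    return f
def ray(f,u,v):
    K=np.array(f['camera_matrix']); d=np.linalg.inv(K)@[u,v,1]
    return np.array(f['position']), rot(f['orientation'])@(d*[1,-1,-1])
def onz(f,u,v,z):
    p,d=ray(f,u,v); return p+d*(z-p[2])/d[2]
def proj(f,X):
    q=(rot(f['orientation']).T@(np.array(X)-f['position']))*[1,-1,-1]
    q=np.array(f['camera_matrix'])@q; return q[:2]/q[2]
E
python3 - <<'E'
from h import *
for n in('top','scene'):
    f=grab(n,n+'0.png'); print({k:v for k,v in f.items() if k!='image'})
print(ctrl.read_state())
E
```

```text
pics
{'camera_matrix': array([[381.62374174,   0.        , 284.52583726],
       [  0.        , 381.62374174, 206.29417766],
       [  0.        ,   0.        ,   1.        ]]), 'position': array([ 0.41215782, -0.06365637,  1.08458495]), 'orientation': array([ 0.11263828, -0.08331924, -1.54449014])}
{'camera_matrix': array([[515.86672995,   0.        , 282.90644331],
       [  0.        , 515.86672995, 207.30315356],
       [  0.        ,   0.        ,   1.        ]]), 'position': array([-0.02389728, -1.12484141,  1.01094965]), 'orientation': array([ 0.90671897, -0.19925066, -0.42708739])}
{'time_s': 0.1, 'joint_pos': array([-1.36698745e+00,  1.50927050e-01,  1.43790841e+00,  9.81169377e-08,
        1.55381710e+00, -1.33988983e-01]), 'qvel': array([ 0.00115153, -0.00064929, -0.00059236, -0.00205694, -0.00019429,
        0.00224428]), 'joint_efforts': array([ 4.72064072e-03, -7.14376688e+01, -5.71799290e+01, -9.84155758e-05,
        7.21387492e-03,  7.92845776e-05]), 'eef_pos': array([ 0.19050558, -0.54230317,  0.23077008]), 'ee_rot': array([ 2.03858207,  0.348728  , -2.03865837]), 'contact_force': array([0.59496528, 0.15393266, 0.43938438]), 'moment': array([-0.0183424 , -0.00737282, -0.00728299]), 'opening': 0.08550324942386106}
```

View pics/top0.png

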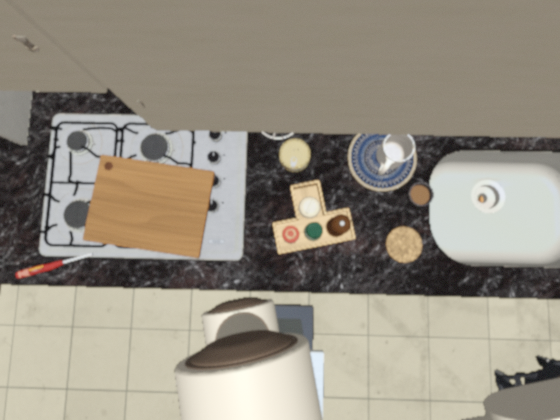

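View pics/scene0.png

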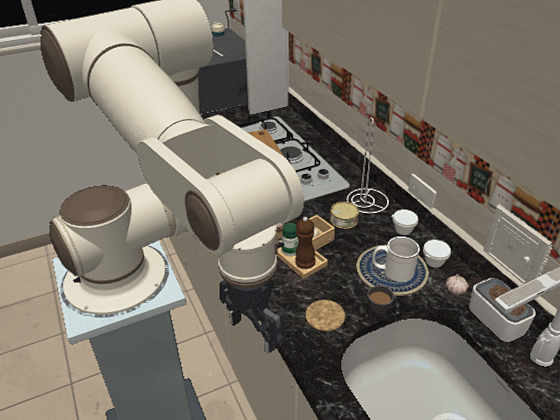

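The top view shows the board at about (150,206). In the rack are the red cap (290,234), green cap (314,231), mill (338,226) and timer (309,207). The coaster is at (404,244) and the bowl at (420,194).

Run:
```python
from h import *
f=grab('top'); im=f['image']; hsv=cv2.cvtColor(im,cv2.COLOR_RGB2HSV)
big=cv2.resize(im[170:270,260:440],None,fx=4.4,fy=4.4,interpolation=cv2.INTER_CUBIC)
cv2.imwrite('pics/crop1.png',big[:,:,::-1])
def blob(lo,hi,box,name,z):
    x0,y0,x1,y1=box; m=cv2.inRange(hsv,lo,hi); k=np.zeros_like(m); k[y0:y1,x0:x1]=m[y0:y1,x0:x1]
    n,l,s,c=cv2.connectedComponentsWithStats(k)
    i=1+np.argmax(s[1:,4]); cs=cv2.findContours((l==i).astype(np.uint8),0,2)[0][0]
    (cx,cy),r=cv2.minEnclosingCircle(cs)
    print(name,s[i],c[i].round(1),(round(cx,1),round(cy,1),round(r,1)),onz(f,cx,cy,z).round(4)); return cs
blob((40,60,20),(90,255,255),(290,210,335,250),'green',.095)
blob((0,110,60),(6,255,255),(270,220,305,250),'red',.111); 
blob((0,60,0),(20,255,110),(322,205,356,245),'mill',.145)
blob((15,10,170),(45,110,255),(295,193,325,222),'timer',.05)
blob((8,60,80),(25,255,255),(380,220,430,270),'coaster',.006)
cs=blob((5,60,80),(25,255,255),(75,145,225,265),'board',.068)
b=cv2.boxPoints(cv2.minAreaRect(cs)); P=np.array([onz(f,*p,.068) for p in b]); print(b.round(1),P.round(3),P.mean(0).round(4))
```

```text
green [306 223  16  16 178] [313.5 230.3] (313.4, 230.3, 7.8) [ 0.4756 -0.12    0.095 ]
red [283 227  15  16  71] [290.  235.5] (290.4, 234.3, 7.7) [ 0.4629 -0.0606  0.111 ]
mill [327 215  21  21 213] [334.8 225.8] (337.5, 224.5, 11.3) [ 0.488 -0.176  0.145]
timer [295 193  30  29 841] [309.2 207.2] (309.5, 207.0, 20.2) [ 0.5417 -0.1108  0.05  ]
coaster [ 385  225   38   39 1145] [403.6 244.1] (404.0, 244.0, 19.4) [ 0.449  -0.3788  0.006 ]
board [   83   155   132   103 10266] [148.9 205.7] (148.3, 205.6, 72.9) [0.5333 0.3252 0.068 ]
[[ 82.1 241. ]
 [ 95.  152.1]
 [215.2 169.5]
 [202.4 258.4]] [[0.434 0.497 0.068]
 [0.678 0.484 0.068]
 [0.637 0.149 0.068]
 [0.396 0.171 0.068]] [0.5362 0.3251 0.068 ]
```

View pics/crop1.png

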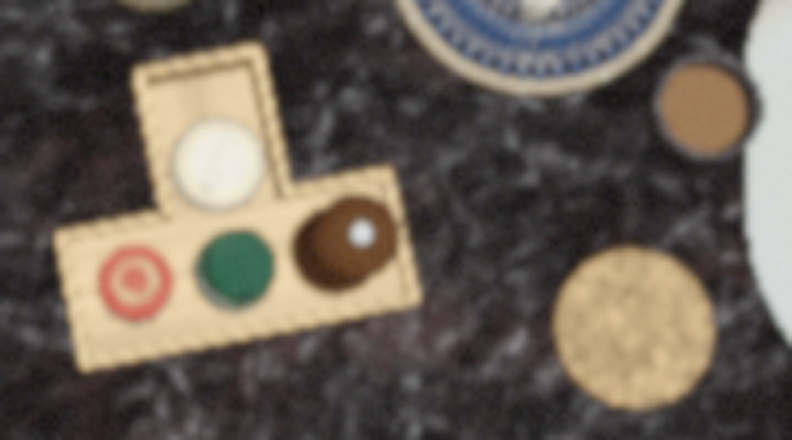

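The crop shows the mill's button at crop (362,232), the rack's front-row corners at about (54,232), (78,372), (422,300) and (393,167), and the timer centre at (219,163). Next I'll work out the rack frame and the tool direction.

Run:
```python
from h import *
f=grab('top')
def c(u,v,z): return onz(f,(u+.5)/4.4-.5+260,(v+.5)/4.4-.5+170,z)
C=np.array([c(*p,.02) for p in [(54,232),(78,372),(422,300),(393,167)]])
print(C.round(4),C.mean(0).round(4))
d=C[0]-C[3]+C[1]-C[2]; yaw=np.arctan2(-d[0],d[1]); print('yaw',yaw,np.linalg.norm(d)/2, np.linalg.norm(C[0]-C[1]))
for n,q in dict(red=(135,282,.111),green=(240,267,.095),millbtn=(362,232,.165),timer=(219,163,.045),bowl=(705,109,.046)).items():
    X=c(*q); o=X-C.mean(0); ca,sa=np.cos(yaw),np.sin(yaw)
    print(n,X.round(4),'rack',(o[0]*ca+o[1]*sa).round(4),(-o[0]*sa+o[1]*ca).round(4))
for y in(.066,0,-.066): print((C.mean(0)[:2]+y*np.array([-sa,ca])).round(4))
s=ctrl.read_state(); print(rot(s['ee_rot']).round(3))
```

```text
[[ 0.4998 -0.0078  0.02  ]
 [ 0.4119 -0.0255  0.02  ]
 [ 0.4623 -0.2412  0.02  ]
 [ 0.5464 -0.2226  0.02  ]] [ 0.4801 -0.1242  0.02  ]
yaw 0.22182600821141085 0.22066330549525415 0.08970921468066848
red [ 0.4644 -0.0603  0.111 ] rack -0.0013 0.0658
green [ 0.4756 -0.1218  0.095 ] rack -0.0039 0.0033
millbtn [ 0.4919 -0.1842  0.165 ] rack -0.0017 -0.061
timer [ 0.5433 -0.1107  0.045 ] rack 0.0646 -0.0007
bowl [ 0.584  -0.4121  0.046 ] rack 0.038 -0.3036
[ 0.4656 -0.0599]
[ 0.4801 -0.1242]
[ 0.4946 -0.1886]
[[-0.     0.331 -0.943]
 [ 0.001 -0.943 -0.331]
 [-1.    -0.001 -0.   ]]
```

Emit:
apply_moves(steps=[[[1, 0.02, 0.03, 0, 0.12], [1, 0.05, 0.06, 0, 0.24], [1, 0.075, 0.09, 0, 0.36], [1, 0.1, 0.12, 0, 0.48], [1, 0.125, 0.15, 0, 0.6], [1, 0.15, 0.18, 0, 0.72], [1, 0.175, 0.21, 0, 0.84], [1, 0.2, 0.235, 0, 0.96]]], squeeze=40)

```text
time_s: 0.87
eef_pos: [0.3913, -0.3052, 0.2311]
ee_rot: [1.403, 1.071, -1.403]
contact_force: [0.8, -0.6, 0.4]
opening: 0.0849
```

Emit:
apply_moves(steps=[[[1, 0.02, 0.03, 0, 0.12], [1, 0.04, 0.055, 0, 0.24], [1, 0.06, 0.08, 0, 0.36], [1, 0.08, 0.1, 0, 0.48], [1, 0.1, 0.12, 0, 0.5], [1, 0.1, 0.12, 0, 0.5], [1, 0.1, 0.12, 0, 0.5], [1, 0.1, 0.12, 0, 0.5]]])

```text
time_s: 1.53
eef_pos: [0.491, -0.1854, 0.2309]
ee_rot: [1.035, 1.311, -1.037]
contact_force: [-0.1, 1.2, -0.2]
opening: 0.0858
```

```bash
cat >> h.py <<'E'
def go(x,y,z,yaw=.222):
    s=ctrl.read_state(); p=np.array(s['eef_pos']); T=rot(s['ee_rot']); a=np.arctan2(T[1,1],T[0,1])
    print('t',round(s['time_s'],2),'tcp',p.round(4),'yaw',a.round(3),'open',round(s['opening'],4),'F',np.round(s['contact_force'],1),'down',T[2,0].round(4))
    print('SHIFT',(np.array([x,y,z])-p).round(4),'turn',round((yaw-a+np.pi/2)%np.pi-np.pi/2,3))
E
python3 -c "
from h import *
go(.493,-.186,.115)"
```

```text
t 1.53 tcp [ 0.491  -0.1854  0.2309] yaw 0.233 open 0.0858 F [-0.1  1.2 -0.2] down -1.0
SHIFT [ 0.002  -0.0006 -0.1159] turn -0.011
```

Emit:
apply_moves(steps=[[[1, 0.002, 0, -0.03, -0.01], [1, 0.002, 0, -0.06, -0.01], [1, 0.002, 0, -0.085, -0.01], [1, 0.002, 0, -0.1, -0.01], [1, 0.002, 0, -0.115, -0.01], [1, 0.002, 0, -0.115, -0.01], [0.3, 0.002, 0, -0.115, -0.01], [-0.2, 0.002, 0, -0.115, -0.01]]])

```text
time_s: 2.2
eef_pos: [0.4931, -0.1861, 0.1171]
ee_rot: [1.044, 1.306, -1.045]
contact_force: [0.3, 0.4, 0.3]
opening: 0.0638
```

Emit:
apply_moves(steps=[[[-1, 0, 0, 0, 0], [-1, 0, 0, 0, 0], [-1, 0, 0, 0, 0], [-1, 0, 0, 0, 0], [-1, 0, 0, 0, 0], [-1, 0, 0, 0, 0], [-1, 0, 0, 0, 0], [-1, 0, 0, 0, 0]]])

```text
time_s: 2.87
eef_pos: [0.4936, -0.1867, 0.1188]
ee_rot: [1.043, 1.303, -1.044]
contact_force: [-3.1, -0.6, 8.8]
opening: 0.0471
```

```bash
python3 -c "
from h import *
go(.493,-.186,.115)
f=grab('scene','s1.png');im=cv2.imread('pics/s1.png')[170:320,220:420];cv2.imwrite('pics/s1c.png',cv2.resize(im,None,fx=4,fy=4))"
```

```text
t 2.87 tcp [ 0.4936 -0.1867  0.1188] yaw 0.222 open 0.0471 F [-3.1 -0.6  8.8] down -1.0
SHIFT [-0.0006  0.0007 -0.0038] turn 0.0
```

View pics/s1c.png

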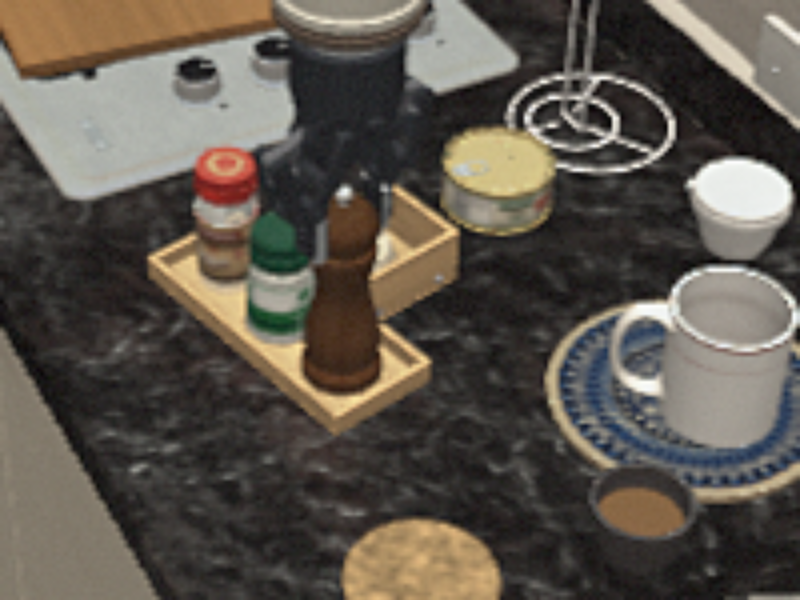

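The crop shows the fingers on both sides of the mill's head at crop (352,230). The 47.1 mm opening and upward force mean they sit above the widest part of the head, so I'll regrip 9 mm lower.

Emit:
apply_moves(steps=[[[0.6, 0, 0, 0, 0], [0.6, 0, 0, 0, 0], [0.6, 0, 0, -0.006, 0], [0.6, 0, 0, -0.011, 0], [0.6, 0, 0, -0.011, 0], [0.2, 0, 0, -0.011, 0], [-0.2, 0, 0, -0.011, 0], [-1, 0, 0, -0.011, 0]]])

```text
time_s: 3.58
eef_pos: [0.4936, -0.1868, 0.108]
ee_rot: [1.043, 1.303, -1.044]
contact_force: [-0.6, -0.8, 1.6]
opening: 0.0473
```

Emit:
apply_moves(steps=[[[-1, 0, 0, 0, 0], [-1, 0, 0, 0, 0], [-1, 0, 0, 0, 0], [-1, 0, 0, 0, 0], [-1, 0, 0, 0, 0], [-1, 0, 0, 0, 0], [-1, 0, 0, 0, 0], [-1, 0, 0, 0, 0]]])

```text
time_s: 4.25
eef_pos: [0.4936, -0.1868, 0.108]
ee_rot: [1.043, 1.303, -1.044]
contact_force: [-1.2, 0.1, -0.3]
opening: 0.0473
```

Emit:
apply_moves(steps=[[[-1, 0, 0, 0.01, 0], [-1, 0, 0, 0.03, 0], [-1, 0, 0, 0.05, 0], [-1, 0, 0, 0.08, 0], [-1, 0, 0, 0.11, 0], [-1, 0, 0, 0.13, 0], [-1, 0, 0, 0.14, 0], [-1, 0, 0, 0.14, 0]]])

```text
time_s: 4.92
eef_pos: [0.4942, -0.187, 0.2504]
ee_rot: [1.043, 1.299, -1.043]
contact_force: [0.6, 1.0, -2.2]
opening: 0.0472
```

Emit:
apply_moves(steps=[[[-1, 0, 0.015, 0, 0], [-1, 0, 0.045, 0, 0], [-1, 0, 0.08, 0, 0], [-1, 0, 0.115, 0, 0], [-1, 0, 0.15, 0, 0], [-1, 0, 0.185, 0, 0], [-1, 0, 0.22, 0, 0], [-1, 0, 0.255, 0, 0]]])

```text
time_s: 5.58
eef_pos: [0.4934, 0.0697, 0.2489]
ee_rot: [1.043, 1.301, -1.044]
contact_force: [1.1, -0.6, -1.4]
opening: 0.0469
```

Emit:
apply_moves(steps=[[[-1, 0, 0.035, 0, 0], [-1, 0, 0.07, 0, 0], [-1, 0, 0.105, 0, 0], [-1, 0, 0.14, 0, 0], [-1, 0, 0.175, 0, 0], [-1, 0, 0.21, 0, 0], [-1, 0, 0.24, 0, 0], [-1, 0, 0.265, 0, 0]]])

```text
time_s: 6.25
eef_pos: [0.4925, 0.3368, 0.2469]
ee_rot: [1.04, 1.302, -1.046]
contact_force: [-0.0, -1.3, -1.5]
opening: 0.0474
```

```bash
python3 -c "
from h import *
go(.497,.42,.174)
f=grab('scene','s2.png')"
```

```text
t 6.25 tcp [0.4925 0.3368 0.2469] yaw 0.223 open 0.0474 F [-0.  -1.3 -1.5] down -1.0
SHIFT [ 0.0045  0.0832 -0.0729] turn -0.001
```

View pics/s2.png

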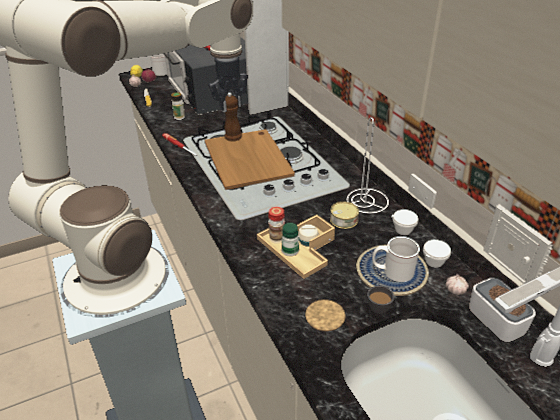

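The picture shows the mill hanging upright in the gripper at (232,117), above the board. The rack still holds both jars and the timer.

Emit:
apply_moves(steps=[[[-1, 0.003, 0.03, -0.01, 0], [-1, 0.004, 0.06, -0.025, 0], [-1, 0.005, 0.08, -0.045, 0], [-1, 0.005, 0.083, -0.06, 0], [-1, 0.005, 0.083, -0.068, 0], [-1, 0.005, 0.083, -0.072, 0], [-1, 0.005, 0.083, -0.074, 0], [-1, 0.005, 0.083, -0.074, 0]]])

```text
time_s: 6.97
eef_pos: [0.4974, 0.4222, 0.1727]
ee_rot: [1.041, 1.304, -1.045]
contact_force: [0.0, -0.4, -1.8]
opening: 0.047
```

Emit:
apply_moves(steps=[[[-1, 0, 0, -0.001, 0], [-1, 0, 0, -0.002, 0], [-1, 0, 0, -0.002, 0], [-0.1, 0, 0, -0.002, 0], [0.2, 0, 0, -0.002, 0], [0.5, 0, 0, -0.002, 0], [0.8, 0, 0, 0, 0], [1, 0, 0, 0.01, 0]]])

```text
time_s: 7.63
eef_pos: [0.4969, 0.4219, 0.1817]
ee_rot: [1.039, 1.305, -1.047]
contact_force: [0.2, 0.0, -0.0]
opening: 0.0844
```

Emit:
apply_moves(steps=[[[1, 0, 0, 0.03, 0], [1, 0, 0, 0.06, 0], [1, 0, -0.02, 0.085, 0], [1, 0, -0.05, 0.09, 0], [1, 0, -0.09, 0.09, 0], [1, 0, -0.13, 0.09, 0], [1, 0, -0.17, 0.09, 0], [1, 0, -0.21, 0.09, 0]]])

```text
time_s: 8.3
eef_pos: [0.4965, 0.2103, 0.2728]
ee_rot: [1.039, 1.304, -1.045]
contact_force: [1.4, -0.6, 0.5]
opening: 0.0856
```

```bash
python3 -c "
from h import *
go(.465,-.06,.16)
f=grab('top','t2.png')
f=grab('scene','s3.png');im=cv2.imread('pics/s3.png')[60:290,150:390];cv2.imwrite('pics/s3c.png',cv2.resize(im,None,fx=2.5,fy=2.5))"
```

```text
t 8.3 tcp [0.4965 0.2103 0.2728] yaw 0.224 open 0.0856 F [ 1.4 -0.6  0.5] down -1.0
SHIFT [-0.0315 -0.2703 -0.1128] turn -0.002
```

View pics/s3c.png

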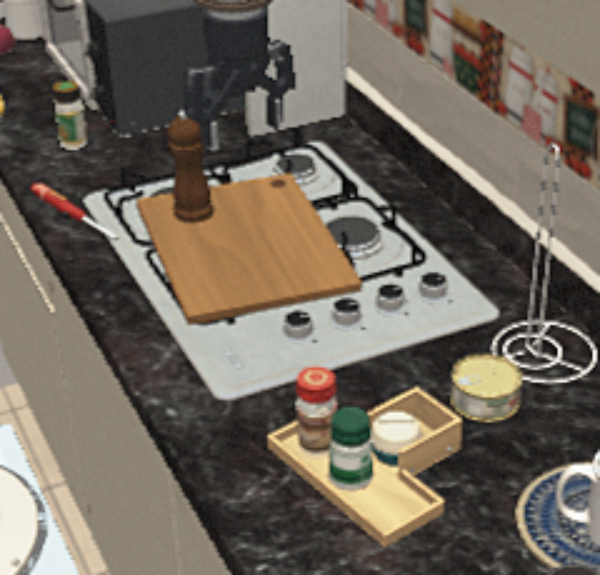

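The crop shows the mill upright on the board, released, at crop (193,215). Next is the spice jar.

Emit:
apply_moves(steps=[[[1, -0.004, -0.038, -0.01, 0], [1, -0.008, -0.075, -0.03, 0], [1, -0.012, -0.115, -0.05, 0], [1, -0.017, -0.15, -0.07, 0], [1, -0.022, -0.19, -0.09, 0], [1, -0.028, -0.225, -0.11, 0], [1, -0.031, -0.255, -0.11, 0], [1, -0.031, -0.27, -0.11, 0]]])

```text
time_s: 9.07
eef_pos: [0.4651, -0.0654, 0.1627]
ee_rot: [1.042, 1.301, -1.051]
contact_force: [0.0, 0.1, -0.6]
opening: 0.0857
```

```bash
python3 -c "
from h import *
go(.465,-.06,.068)"
```

```text
t 9.07 tcp [ 0.4651 -0.0654  0.1627] yaw 0.218 open 0.0857 F [ 0.   0.1 -0.6] down -1.0
SHIFT [-0.0001  0.0054 -0.0947] turn 0.004
```

Emit:
apply_moves(steps=[[[1, 0, 0.005, 0, 0], [1, 0, 0.005, -0.025, 0], [1, 0, 0.005, -0.055, 0], [1, 0, 0.005, -0.08, 0], [1, 0, 0.005, -0.095, 0], [0.6, 0, 0.005, -0.095, 0], [0.2, 0, 0.005, -0.095, 0], [-0.1, 0, 0.005, -0.095, 0]]])

```text
time_s: 9.73
eef_pos: [0.466, -0.0602, 0.0693]
ee_rot: [1.043, 1.3, -1.05]
contact_force: [-0.5, 0.3, 0.7]
opening: 0.0521
```

Emit:
apply_moves(steps=[[[-1, 0, 0, 0, 0], [-1, 0, 0, 0, 0], [-1, 0, 0, 0, 0], [-1, 0, 0, 0, 0], [-1, 0, 0, 0, 0], [-1, 0, 0, 0, 0], [-1, 0, 0, 0, 0], [-1, 0, 0, 0, 0]]])

```text
time_s: 10.4
eef_pos: [0.4663, -0.0604, 0.0699]
ee_rot: [1.043, 1.299, -1.05]
contact_force: [-0.8, 0.2, 6.5]
opening: 0.0436
```

```bash
python3 -c "
from h import *
go(.465,-.06,.068)"
```

```text
t 10.4 tcp [ 0.4663 -0.0604  0.0699] yaw 0.218 open 0.0436 F [-0.8  0.2  6.5] down -1.0
SHIFT [-0.0013  0.0004 -0.0019] turn 0.004
```

Emit:
apply_moves(steps=[[[-1, 0, 0, 0.01, 0], [-1, 0, 0, 0.03, 0], [-1, 0, 0, 0.055, 0], [-1, 0, 0, 0.08, 0], [-1, 0, 0.01, 0.1, 0], [-1, 0, 0.03, 0.11, 0], [-1, 0, 0.06, 0.11, 0], [-1, 0, 0.09, 0.11, 0]]])

```text
time_s: 11.07
eef_pos: [0.4665, 0.0302, 0.1816]
ee_rot: [1.045, 1.296, -1.05]
contact_force: [0.4, 0.2, -1.0]
opening: 0.0435
```

Emit:
apply_moves(steps=[[[-1, 0, 0.035, 0, 0], [-1, 0.005, 0.07, 0, 0], [-1, 0.01, 0.105, 0, 0], [-1, 0.013, 0.14, 0, 0], [-1, 0.016, 0.175, 0, 0], [-1, 0.02, 0.21, 0, 0], [-1, 0.02, 0.24, 0, 0], [-1, 0.02, 0.265, 0, 0]]])

```text
time_s: 11.73
eef_pos: [0.4861, 0.2974, 0.1821]
ee_rot: [1.044, 1.297, -1.049]
contact_force: [0.5, 0.4, -1.1]
opening: 0.0437
```

```bash
python3 -c "
from h import *
go(.486,.331,.1335)"
```

```text
t 11.73 tcp [0.4861 0.2974 0.1821] yaw 0.217 open 0.0437 F [ 0.5  0.4 -1.1] down -1.0
SHIFT [-0.0001  0.0336 -0.0486] turn 0.005
```

Emit:
apply_moves(steps=[[[-1, 0, 0.02, -0.01, 0], [-1, 0, 0.033, -0.025, 0], [-1, 0, 0.033, -0.038, 0], [-1, 0, 0.033, -0.046, 0], [-1, 0, 0.033, -0.049, 0], [-1, 0, 0.033, -0.05, 0], [-1, 0, 0.033, -0.05, 0], [-1, 0, 0.033, -0.05, 0]]])

```text
time_s: 12.4
eef_pos: [0.4864, 0.3301, 0.133]
ee_rot: [1.045, 1.296, -1.049]
contact_force: [-1.0, 0.5, 1.1]
opening: 0.0435
```

Emit:
apply_moves(steps=[[[-0.1, 0, 0, 0, 0], [0.2, 0, 0, 0, 0], [0.5, 0, 0, 0, 0], [0.8, 0, 0, 0, 0], [1, 0, 0, 0.01, 0], [1, 0, 0, 0.035, 0], [1, 0, -0.01, 0.065, 0], [1, 0, -0.04, 0.085, 0]]])

```text
time_s: 13.07
eef_pos: [0.4864, 0.2919, 0.2209]
ee_rot: [1.045, 1.297, -1.045]
contact_force: [1.9, 0.0, 1.3]
opening: 0.0854
```

```bash
python3 -c "
from h import *
go(.4775,-.123,.135)"
```

```text
t 13.07 tcp [0.4864 0.2919 0.2209] yaw 0.219 open 0.0854 F [1.9 0.  1.3] down -1.0
SHIFT [-0.0089 -0.4149 -0.0859] turn 0.003
```

Emit:
apply_moves(steps=[[[0.5, 0, -0.038, 0, 0], [0.5, -0.001, -0.075, 0, 0], [0.5, -0.002, -0.115, -0.01, 0], [0.5, -0.003, -0.15, -0.02, 0], [0.5, -0.004, -0.19, -0.03, 0], [0.5, -0.005, -0.225, -0.04, 0], [0.5, -0.006, -0.265, -0.05, 0], [0.5, -0.007, -0.3, -0.06, 0]]])

```text
time_s: 13.73
eef_pos: [0.4791, -0.0102, 0.1615]
ee_rot: [1.045, 1.296, -1.044]
contact_force: [0.9, -0.2, 0.6]
opening: 0.064
```

Emit:
apply_moves(steps=[[[0.5, -0.001, -0.04, -0.01, 0], [0.5, -0.001, -0.08, -0.02, 0], [0.5, -0.001, -0.11, -0.03, 0], [0.5, -0.001, -0.112, -0.03, 0], [0.5, -0.001, -0.112, -0.03, 0], [0.5, -0.001, -0.112, -0.03, 0], [0.5, -0.001, -0.112, -0.03, 0], [0.5, -0.001, -0.112, -0.03, 0]]])

```text
time_s: 14.4
eef_pos: [0.4784, -0.1212, 0.1321]
ee_rot: [1.044, 1.295, -1.043]
contact_force: [-1.0, -0.6, -0.2]
opening: 0.0638
```

```bash
python3 -c "
from h import *
go(.478,-.123,.055)
f=grab('scene','s4.png');im=cv2.imread('pics/s4.png')[90:290,170:390];cv2.imwrite('pics/s4c.png',cv2.resize(im,None,fx=3,fy=3))"
```

```text
t 14.4 tcp [ 0.4784 -0.1212  0.1321] yaw 0.221 open 0.0638 F [-1.  -0.6 -0.2] down -1.0
SHIFT [-0.0004 -0.0018 -0.0771] turn 0.001
```

View pics/s4c.png

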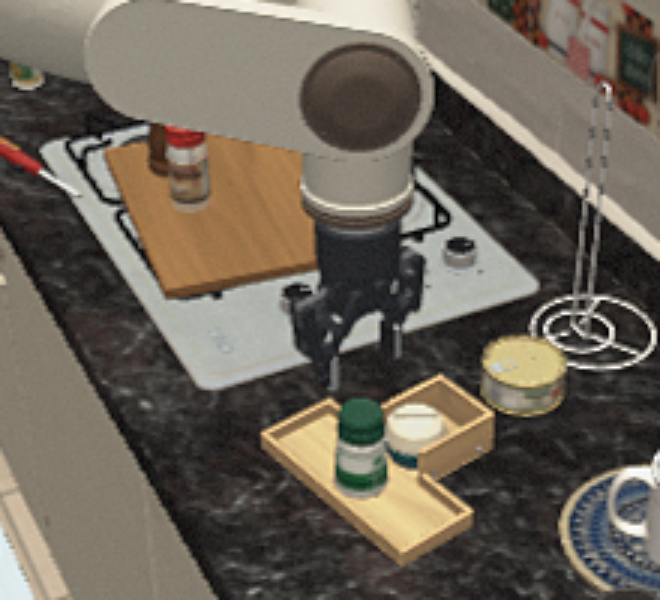

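The crop shows the spice jar and mill upright on the board at crop (188,190) and (160,150), with the gripper above the seasoning jar.

Emit:
apply_moves(steps=[[[0.5, 0, -0.002, -0.02, 0], [0.5, 0, -0.002, -0.045, 0], [0.5, 0, -0.002, -0.065, 0], [0.5, 0, -0.002, -0.077, 0], [0.5, 0, -0.002, -0.077, 0], [0.3, 0, -0.002, -0.077, 0], [0, 0, -0.002, -0.077, 0], [-1, 0, -0.002, -0.077, 0]]])

```text
time_s: 15.12
eef_pos: [0.479, -0.1234, 0.0564]
ee_rot: [1.044, 1.294, -1.042]
contact_force: [-0.3, -0.4, 2.6]
opening: 0.0436
```

Emit:
apply_moves(steps=[[[-1, 0, 0, 0, 0], [-1, 0, 0, 0, 0], [-1, 0, 0, 0, 0], [-1, 0, 0, 0, 0], [-1, 0, 0, 0, 0], [-1, 0, 0, 0, 0], [-1, 0, 0, 0, 0], [-1, 0, 0, 0, 0]]])

```text
time_s: 15.78
eef_pos: [0.479, -0.1234, 0.0564]
ee_rot: [1.044, 1.294, -1.042]
contact_force: [-1.0, -0.2, 0.9]
opening: 0.044
```

```bash
python3 -c "
from h import *
go(.476,.242,.118)"
```

```text
t 15.78 tcp [ 0.479  -0.1234  0.0564] yaw 0.221 open 0.044 F [-1.  -0.2  0.9] down -0.9999
SHIFT [-0.003   0.3654  0.0616] turn 0.001
```

Emit:
apply_moves(steps=[[[-1, 0, 0, 0.01, 0], [-1, 0, 0, 0.03, 0], [-1, 0, 0, 0.055, 0], [-1, 0, 0, 0.08, 0], [-1, 0, 0.01, 0.1, 0], [-1, 0, 0.03, 0.11, 0], [-1, 0, 0.06, 0.11, 0], [-1, 0, 0.09, 0.11, 0]]])

```text
time_s: 16.45
eef_pos: [0.4791, -0.0328, 0.168]
ee_rot: [1.045, 1.291, -1.042]
contact_force: [-0.3, 0.4, -1.6]
opening: 0.0436
```

Emit:
apply_moves(steps=[[[-1, 0, 0.035, 0, 0], [-1, 0, 0.07, 0, 0], [-1, -0.001, 0.105, 0, 0], [-1, -0.002, 0.14, 0, 0], [-1, -0.003, 0.175, 0, 0], [-1, -0.003, 0.21, 0, 0], [-1, -0.003, 0.24, 0, 0], [-1, -0.003, 0.265, 0, 0]]])

```text
time_s: 17.12
eef_pos: [0.4756, 0.2344, 0.1687]
ee_rot: [1.045, 1.292, -1.041]
contact_force: [0.5, -1.3, -1.4]
opening: 0.0437
```

```bash
python3 -c "
from h import *
go(.476,.242,.1195)"
```

```text
t 17.12 tcp [0.4756 0.2344 0.1687] yaw 0.221 open 0.0437 F [ 0.5 -1.3 -1.4] down -0.9999
SHIFT [ 0.0004  0.0076 -0.0492] turn 0.001
```

Emit:
apply_moves(steps=[[[-1, 0, 0.007, -0.01, 0], [-1, 0, 0.007, -0.025, 0], [-1, 0, 0.007, -0.038, 0], [-1, 0, 0.007, -0.046, 0], [-1, 0, 0.007, -0.049, 0], [-1, 0, 0.007, -0.05, 0], [-1, 0, 0.007, -0.05, 0], [-1, 0, 0.007, -0.05, 0]]])

```text
time_s: 17.78
eef_pos: [0.4759, 0.2411, 0.1194]
ee_rot: [1.046, 1.291, -1.041]
contact_force: [-1.6, -0.8, 2.4]
opening: 0.0437
```

Emit:
apply_moves(steps=[[[-0.1, 0, 0, 0, 0], [0.2, 0, 0, 0, 0], [0.5, 0, 0, 0, 0], [0.7, 0, 0, 0, 0], [0.7, 0, 0, 0.01, 0], [0.7, 0, 0, 0.035, 0], [0.7, 0, -0.01, 0.065, 0], [0.7, 0, -0.04, 0.085, 0]]])

```text
time_s: 18.45
eef_pos: [0.476, 0.2028, 0.2074]
ee_rot: [1.046, 1.292, -1.037]
contact_force: [1.3, -0.1, 0.9]
opening: 0.0723
```

Run:
```python
from h import *
go(.543,-.110,.1)
f=grab('top','t3.png');im=f['image']
c=cv2.resize(im[130:270,75:355],None,fx=2.8,fy=2.8,interpolation=cv2.INTER_CUBIC);cv2.imwrite('pics/t3c.png',c[:,:,::-1])
```

```text
t 18.45 tcp [0.476  0.2028 0.2074] yaw 0.223 open 0.0723 F [ 1.3 -0.1  0.9] down -0.9999
SHIFT [ 0.067  -0.3128 -0.1074] turn -0.001
```

View pics/t3c.png

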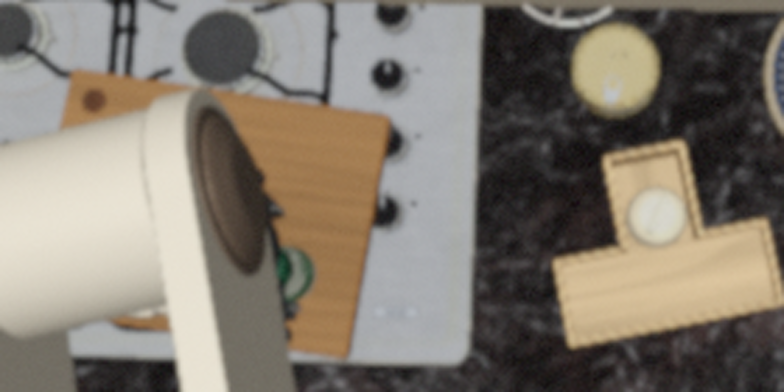

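The top crop shows the rack row empty with only the timer left, centre at crop (657,217). That is (309.3,207.2) in the full image, matching the first measurement. The seasoning jar stands on the board at crop (292,272).

Emit:
apply_moves(steps=[[[0.72, 0.008, -0.038, -0.01, 0], [0.72, 0.016, -0.075, -0.02, 0], [0.72, 0.024, -0.11, -0.03, 0], [0.72, 0.032, -0.145, -0.04, 0], [0.72, 0.04, -0.185, -0.05, 0], [0.72, 0.048, -0.22, -0.06, 0], [0.72, 0.056, -0.255, -0.07, 0], [0.72, 0.062, -0.285, -0.08, 0]]])

```text
time_s: 19.17
eef_pos: [0.5394, -0.0896, 0.1312]
ee_rot: [1.048, 1.285, -1.037]
contact_force: [-0.1, 0.5, 0.5]
opening: 0.0734
```

Emit:
apply_moves(steps=[[[0.72, 0.005, -0.028, -0.01, 0], [0.72, 0.005, -0.028, -0.025, 0], [0.72, 0.005, -0.028, -0.027, 0], [0.72, 0.005, -0.028, -0.027, 0], [0.72, 0.005, -0.028, -0.027, 0], [0.72, 0.005, -0.028, -0.027, 0], [0.72, 0.005, -0.028, -0.027, 0], [0.72, 0.005, -0.028, -0.027, 0]]])

```text
time_s: 19.83
eef_pos: [0.5447, -0.1171, 0.1049]
ee_rot: [1.047, 1.285, -1.036]
contact_force: [-0.1, -0.7, -1.1]
opening: 0.0736
```

Run:
```python
from h import *
go(.543,-.110,.006)
f=grab('scene','s5.png');im=f['image']
c=cv2.resize(im[190:290,240:380],None,fx=5,fy=5,interpolation=cv2.INTER_CUBIC);cv2.imwrite('pics/s5c.png',c[:,:,::-1])
```

```text
t 19.83 tcp [ 0.5447 -0.1171  0.1049] yaw 0.221 open 0.0736 F [-0.1 -0.7 -1.1] down -0.9998
SHIFT [-0.0017  0.0071 -0.0989] turn 0.001
```

View pics/s5c.png

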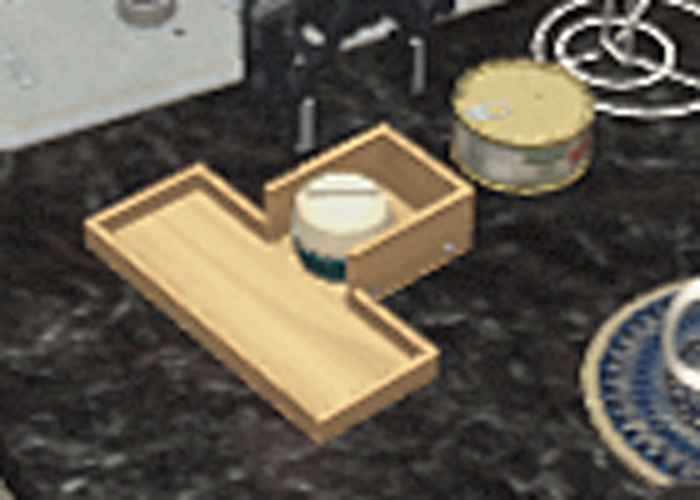

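The crop shows the timer free in the bay at crop (340,225), with clear floor before and behind it. The fingers are above it, and I'll correct 7 mm in y on the way down.

Emit:
apply_moves(steps=[[[0.72, -0.002, 0.007, -0.01, 0], [0.72, -0.002, 0.007, -0.03, 0], [0.72, -0.002, 0.007, -0.05, 0], [0.72, -0.002, 0.007, -0.07, 0], [0.72, -0.002, 0.007, -0.085, 0], [0.72, -0.002, 0.007, -0.094, 0], [0.72, -0.002, 0.007, -0.098, 0], [0.72, -0.002, 0.007, -0.098, 0]]])

```text
time_s: 20.55
eef_pos: [0.5422, -0.1099, 0.006]
ee_rot: [1.047, 1.286, -1.036]
contact_force: [0.4, 0.4, 0.3]
opening: 0.0735
```

Emit:
apply_moves(steps=[[[0.55, 0, 0, 0, 0], [0.4, 0, 0, 0, 0], [-1, 0, 0, 0, 0], [-1, 0, 0, 0, 0], [-1, 0, 0, 0, 0], [-1, 0, 0, 0, 0], [-1, 0, 0, 0, 0], [-1, 0, 0, 0, 0]]])

```text
time_s: 21.22
eef_pos: [0.5428, -0.1099, 0.0073]
ee_rot: [1.047, 1.285, -1.035]
contact_force: [-2.2, 2.8, 6.2]
opening: 0.058
```

Emit:
apply_moves(steps=[[[-1, 0, 0, 0.01, 0], [-1, 0, 0, 0.02, 0], [-1, 0, 0, 0.04, 0], [-1, 0, 0, 0.06, 0], [-1, 0, 0, 0.08, 0], [-1, 0, 0, 0.1, 0], [-1, 0, 0, 0.12, 0], [-1, 0, 0, 0.12, 0]]])

```text
time_s: 21.88
eef_pos: [0.5444, -0.1104, 0.1328]
ee_rot: [1.048, 1.278, -1.032]
contact_force: [-0.0, -0.2, -0.4]
opening: 0.0588
```

Run:
```python
from h import *
go(.449,-.379,.1)
f=grab('scene','s6.png');im=f['image']
c=cv2.resize(im[170:330,240:440],None,fx=3,fy=3,interpolation=cv2.INTER_CUBIC);cv2.imwrite('pics/s6c.png',c[:,:,::-1])
```

```text
t 21.88 tcp [ 0.5444 -0.1104  0.1328] yaw 0.221 open 0.0588 F [-0.  -0.2 -0.4] down -0.9996
SHIFT [-0.0954 -0.2686 -0.0328] turn 0.001
```

View pics/s6c.png

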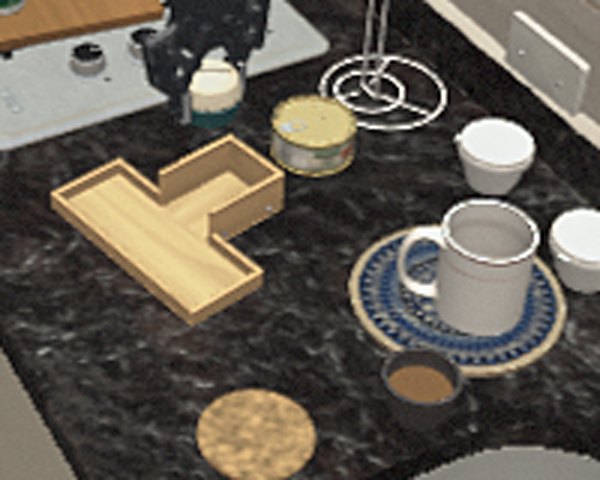

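The crop shows the timer upright in the gripper at crop (215,90), clear of the rack. The bowl is untouched at (423,385) and the coaster is at (257,434).

Emit:
apply_moves(steps=[[[-1, -0.008, -0.02, 0, 0], [-1, -0.02, -0.055, 0, 0], [-1, -0.032, -0.09, 0, 0], [-1, -0.044, -0.125, 0, 0], [-1, -0.056, -0.16, 0, 0], [-1, -0.068, -0.195, 0, 0], [-1, -0.08, -0.23, -0.01, 0], [-1, -0.09, -0.255, -0.02, 0]]])

```text
time_s: 22.6
eef_pos: [0.4526, -0.3679, 0.1106]
ee_rot: [1.048, 1.278, -1.034]
contact_force: [0.6, -0.2, -0.5]
opening: 0.0582
```

Emit:
apply_moves(steps=[[[-1, -0.004, -0.01, -0.01, 0], [-1, -0.005, -0.013, -0.03, 0], [-1, -0.005, -0.013, -0.05, 0], [-1, -0.005, -0.013, -0.06, 0], [-1, -0.005, -0.013, -0.06, 0], [-1, -0.005, -0.013, -0.06, 0], [-1, -0.005, -0.013, -0.06, 0], [-1, -0.005, -0.013, -0.06, 0]]])

```text
time_s: 23.27
eef_pos: [0.4482, -0.381, 0.0519]
ee_rot: [1.047, 1.277, -1.034]
contact_force: [0.2, -0.9, -1.0]
opening: 0.0583
```

Run:
```python
from h import *
go(.449,-.379,.009)
```

```text
t 23.27 tcp [ 0.4482 -0.381   0.0519] yaw 0.221 open 0.0583 F [ 0.2 -0.9 -1. ] down -0.9996
SHIFT [ 0.0008  0.002  -0.0429] turn 0.001
```

Emit:
apply_moves(steps=[[[-1, 0.001, 0.002, -0.01, 0], [-1, 0.001, 0.002, -0.02, 0], [-1, 0.001, 0.002, -0.03, 0], [-1, 0.001, 0.002, -0.036, 0], [-1, 0.001, 0.002, -0.04, 0], [-1, 0.001, 0.002, -0.042, 0], [-1, 0.001, 0.002, -0.043, 0], [-1, 0.001, 0.002, -0.043, 0]]])

```text
time_s: 23.93
eef_pos: [0.4492, -0.3791, 0.0089]
ee_rot: [1.047, 1.277, -1.034]
contact_force: [0.4, -0.2, -1.1]
opening: 0.0581
```

Emit:
apply_moves(steps=[[[-1, 0, 0, -0.001, 0], [-1, 0, 0, -0.002, 0], [-1, 0, 0, -0.002, 0], [0.45, 0, 0, -0.002, 0], [0.55, 0, 0, -0.002, 0], [0.7, 0, 0, -0.002, 0], [0.8, 0, 0, -0.002, 0], [0.8, 0, 0, -0.002, 0]]])

```text
time_s: 24.6
eef_pos: [0.4492, -0.3792, 0.0069]
ee_rot: [1.047, 1.277, -1.034]
contact_force: [-0.3, 0.0, -0.3]
opening: 0.0772
```

Emit:
apply_moves(steps=[[[0.8, 0, 0, 0.01, 0], [0.8, 0, 0, 0.03, 0], [0.8, 0, 0, 0.06, 0], [0.8, 0, 0, 0.1, 0], [0.8, 0, 0.03, 0.13, 0], [0.8, 0, 0.07, 0.15, 0], [0.8, 0, 0.11, 0.15, 0], [0.8, 0, 0.15, 0.15, 0]]])

```text
time_s: 25.27
eef_pos: [0.4493, -0.2282, 0.1591]
ee_rot: [1.048, 1.273, -1.034]
contact_force: [0.7, 0.7, -0.2]
opening: 0.0771
```

Run:
```python
from h import *
go(.476,.241,.2)
f=grab('top','t4.png');im=f['image']
c=cv2.resize(im[140:270,75:435],None,fx=2.2,fy=2.2,interpolation=cv2.INTER_CUBIC);cv2.imwrite('pics/t4c.png',c[:,:,::-1])
```

```text
t 25.27 tcp [ 0.4493 -0.2282  0.1591] yaw 0.22 open 0.0771 F [ 0.7  0.7 -0.2] down -0.9995
SHIFT [0.0267 0.4692 0.0409] turn 0.002
```

View pics/t4c.png

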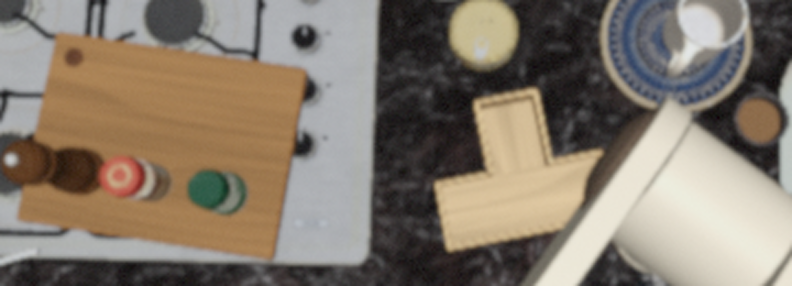

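The crop shows all three items well inside the board, at crop (75,170), (140,178) and (220,193). The arm hides the coaster, so I'll check the timer once the arm has moved away.

Emit:
apply_moves(steps=[[[0.5, 0.002, 0.02, 0.01, 0], [0.5, 0.004, 0.055, 0.02, 0], [0.5, 0.006, 0.09, 0.03, 0], [0.5, 0.008, 0.125, 0.04, 0], [0.5, 0.01, 0.16, 0.04, 0], [0.5, 0.012, 0.195, 0.04, 0], [0.5, 0.014, 0.23, 0.04, 0], [0.5, 0.016, 0.265, 0.04, 0]]])

```text
time_s: 25.98
eef_pos: [0.4646, 0.0448, 0.1994]
ee_rot: [1.049, 1.276, -1.03]
contact_force: [0.7, -0.7, 0.6]
opening: 0.0639
```

Emit:
apply_moves(steps=[[[0.5, 0.002, 0.035, 0, 0], [0.5, 0.004, 0.07, 0, 0], [0.5, 0.006, 0.105, 0, 0], [0.5, 0.008, 0.14, 0, 0], [0.5, 0.01, 0.175, 0, 0], [0.5, 0.01, 0.2, 0, 0], [0.5, 0.01, 0.205, 0, 0], [0.5, 0.01, 0.205, 0, 0]]])

```text
time_s: 26.65
eef_pos: [0.4742, 0.2512, 0.1997]
ee_rot: [1.047, 1.277, -1.029]
contact_force: [0.2, 0.5, -1.0]
opening: 0.0641
```

Run:
```python
from h import *
go(.476,.241,.1194)
f=grab('top','t5.png');im=f['image'];hsv=cv2.cvtColor(im,cv2.COLOR_RGB2HSV)
g=grab('scene','s7.png')
a=cv2.resize(im[210:280,370:440],(400,400),interpolation=cv2.INTER_CUBIC);b=cv2.resize(g['image'][265:345,290:370],(400,400),interpolation=cv2.INTER_CUBIC)
cv2.imwrite('pics/c7.png',np.hstack([a,b])[:,:,::-1])
```

```text
t 26.65 tcp [0.4742 0.2512 0.1997] yaw 0.225 open 0.0641 F [ 0.2  0.5 -1. ] down -0.9995
SHIFT [ 0.0018 -0.0102 -0.0803] turn -0.003
```

View pics/c7.png

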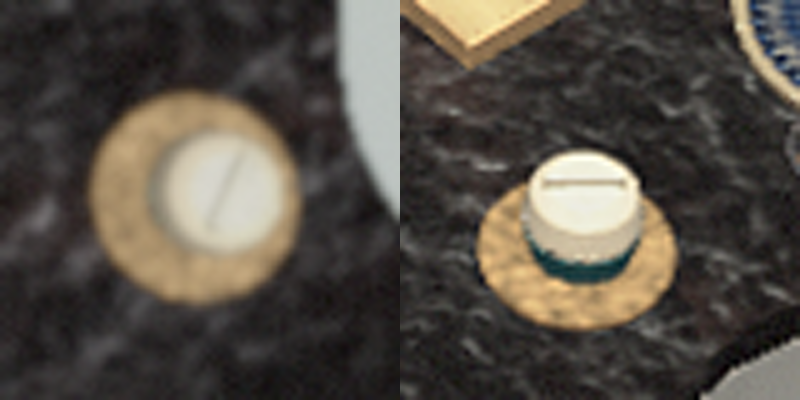

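The left half shows the coaster centre at (195,197) and the timer's top at (225,190), as perspective predicts. The right half shows the timer upright and centred on the coaster. I'll confirm with numbers while regripping the seasoning jar.

Emit:
apply_moves(steps=[[[0.5, 0.001, -0.01, -0.005, 0], [0.5, 0.001, -0.01, -0.025, 0], [0.5, 0.001, -0.01, -0.05, 0], [0.5, 0.001, -0.01, -0.07, 0], [0.5, 0.001, -0.01, -0.08, 0], [0.3, 0.001, -0.01, -0.08, 0], [0, 0.001, -0.01, -0.08, 0], [-1, 0.001, -0.01, -0.08, 0]]])

```text
time_s: 27.42
eef_pos: [0.4761, 0.239, 0.121]
ee_rot: [1.049, 1.275, -1.029]
contact_force: [0.7, -0.7, -0.3]
opening: 0.0436
```

Emit:
apply_moves(steps=[[[-1, 0, 0, 0, 0], [-1, 0, 0, 0, 0], [-1, 0, 0, 0, 0], [-1, 0, 0, 0, 0], [-1, 0, 0, 0, 0], [-1, 0, 0, 0.01, 0], [-1, 0, 0, 0.03, 0], [-1, 0, 0, 0.05, 0]]])

```text
time_s: 28.08
eef_pos: [0.4758, 0.2389, 0.1719]
ee_rot: [1.049, 1.275, -1.03]
contact_force: [-0.4, 0.3, -0.4]
opening: 0.0433
```

Run:
```python
from h import *
go(.478,-.1234,.17)
f=grab('top')
print('timer',onz(f,370+225.5/5.714-.5,210+190.5/5.714-.5,.05)[:2],'coaster',onz(f,370+195.5/5.714-.5,210+197.5/5.714-.5,.006)[:2])
```

```text
t 28.08 tcp [0.4758 0.2389 0.1719] yaw 0.222 open 0.0433 F [-0.4  0.3 -0.4] down -0.9995
SHIFT [ 0.0022 -0.3623 -0.0019] turn -0.0
timer [ 0.45090951 -0.37921351] coaster [ 0.44878045 -0.37796937]
```

Emit:
apply_moves(steps=[[[-1, 0, -0.015, 0, 0], [-1, 0, -0.045, 0, 0], [-1, 0, -0.08, 0, 0], [-1, 0, -0.115, 0, 0], [-1, 0, -0.15, 0, 0], [-1, 0, -0.185, 0, 0], [-1, 0, -0.22, 0, 0], [-1, 0, -0.25, 0, 0]]])

```text
time_s: 28.8
eef_pos: [0.477, -0.0126, 0.1773]
ee_rot: [1.052, 1.271, -1.026]
contact_force: [0.9, 0.8, -1.4]
opening: 0.0438
```

Emit:
apply_moves(steps=[[[-1, 0.001, -0.03, 0, 0], [-1, 0.002, -0.06, 0, 0], [-1, 0.002, -0.09, 0, 0], [-1, 0.002, -0.105, -0.02, 0], [-1, 0.002, -0.112, -0.04, 0], [-1, 0.002, -0.112, -0.06, 0], [-1, 0.002, -0.112, -0.07, 0], [-1, 0.002, -0.112, -0.07, 0]]])

```text
time_s: 29.47
eef_pos: [0.4781, -0.1242, 0.1058]
ee_rot: [1.052, 1.274, -1.027]
contact_force: [-0.3, 0.8, -1.4]
opening: 0.0434
```

Run:
```python
from h import *
go(.4785,-.1255,.058)
```

```text
t 29.47 tcp [ 0.4781 -0.1242  0.1058] yaw 0.222 open 0.0434 F [-0.3  0.8 -1.4] down -0.9994
SHIFT [ 0.0004 -0.0013 -0.0478] turn 0.0
```

Emit:
apply_moves(steps=[[[-1, 0, -0.001, -0.012, 0], [-1, 0, -0.001, -0.025, 0], [-1, 0, -0.001, -0.036, 0], [-1, 0, -0.001, -0.043, 0], [-1, 0, -0.001, -0.046, 0], [-1, 0, -0.001, -0.048, 0], [-1, 0, -0.001, -0.048, 0], [-1, 0, -0.001, -0.048, 0]]])

```text
time_s: 30.13
eef_pos: [0.4785, -0.1253, 0.0584]
ee_rot: [1.052, 1.273, -1.026]
contact_force: [-0.5, -0.4, -0.8]
opening: 0.0435
```

Emit:
apply_moves(steps=[[[-0.05, 0, 0, -0.001, 0], [0.1, 0, 0, -0.001, 0], [0.3, 0, 0, -0.001, 0], [0.5, 0, 0, 0, 0], [0.5, 0, 0, 0.01, 0], [0.5, 0, 0, 0.035, 0], [0.5, 0, 0, 0.07, 0], [0.5, 0, 0.01, 0.11, 0]]])

```text
time_s: 30.8
eef_pos: [0.4776, -0.1158, 0.1694]
ee_rot: [1.053, 1.275, -1.028]
contact_force: [0.5, -0.0, 0.4]
opening: 0.0641
```

Run:
```python
from h import *
go(.486,.330,.215)
```

```text
t 30.8 tcp [ 0.4776 -0.1158  0.1694] yaw 0.221 open 0.0641 F [ 0.5 -0.   0.4] down -0.9994
SHIFT [0.0084 0.4458 0.0456] turn 0.001
```

Next the spice jar, which was released on the board with the TCP at (0.4864, 0.3301, 0.133).

Emit:
apply_moves(steps=[[[0.6, 0, 0.03, 0.01, 0], [0.6, 0.001, 0.065, 0.02, 0], [0.6, 0.002, 0.1, 0.03, 0], [0.6, 0.003, 0.135, 0.04, 0], [0.6, 0.004, 0.17, 0.045, 0], [0.6, 0.005, 0.205, 0.045, 0], [0.6, 0.006, 0.24, 0.045, 0], [0.6, 0.007, 0.275, 0.045, 0]]])

```text
time_s: 31.47
eef_pos: [0.4843, 0.161, 0.2157]
ee_rot: [1.053, 1.274, -1.027]
contact_force: [1.0, -0.5, -0.8]
opening: 0.0684
```

Emit:
apply_moves(steps=[[[0.6, 0, 0.035, 0, 0], [0.6, 0.001, 0.07, 0, 0], [0.6, 0.001, 0.105, 0, 0], [0.6, 0.001, 0.14, 0, 0], [0.6, 0.001, 0.165, 0, 0], [0.6, 0.001, 0.17, 0, 0], [0.6, 0.001, 0.17, 0, 0], [0.6, 0.001, 0.17, 0, 0]]])

```text
time_s: 32.13
eef_pos: [0.4852, 0.3306, 0.2161]
ee_rot: [1.053, 1.274, -1.027]
contact_force: [0.6, -0.5, -0.4]
opening: 0.0684
```

Run:
```python
from h import *
go(.486,.330,.133)
```

```text
t 32.13 tcp [0.4852 0.3306 0.2161] yaw 0.221 open 0.0684 F [ 0.6 -0.5 -0.4] down -0.9994
SHIFT [ 0.0008 -0.0006 -0.0831] turn 0.001
```

Emit:
apply_moves(steps=[[[0.6, 0.001, 0, -0.015, 0], [0.6, 0.001, 0, -0.04, 0], [0.6, 0.001, 0, -0.065, 0], [0.6, 0.001, 0, -0.082, 0], [0.5, 0.001, 0, -0.083, 0], [0.3, 0.001, 0, -0.083, 0], [0, 0.001, 0, -0.083, 0], [-1, 0.001, 0, -0.083, 0]]])

```text
time_s: 32.8
eef_pos: [0.4869, 0.3305, 0.1349]
ee_rot: [1.055, 1.273, -1.026]
contact_force: [-0.9, -0.1, 4.4]
opening: 0.0438
```

Emit:
apply_moves(steps=[[[-1, 0, 0, 0, 0], [-1, 0, 0, 0, 0], [-1, 0, 0, 0, 0], [-1, 0, 0, 0, 0], [-1, 0, 0, 0, 0], [-1, 0, 0, 0, 0], [-1, 0, 0, 0, 0], [-1, 0, 0, 0, 0]]])

```text
time_s: 33.47
eef_pos: [0.4868, 0.3306, 0.1349]
ee_rot: [1.055, 1.273, -1.025]
contact_force: [-0.2, -0.7, 0.9]
opening: 0.0438
```

Emit:
apply_moves(steps=[[[-1, 0, 0, 0.01, 0], [-1, 0, 0, 0.03, 0], [-1, 0, -0.01, 0.05, 0], [-1, 0, -0.03, 0.055, 0], [-1, 0, -0.06, 0.055, 0], [-1, 0, -0.09, 0.055, 0], [-1, 0, -0.12, 0.055, 0], [-1, 0, -0.15, 0.055, 0]]])

```text
time_s: 34.13
eef_pos: [0.4866, 0.1793, 0.1907]
ee_rot: [1.055, 1.272, -1.025]
contact_force: [0.8, -0.1, -0.8]
opening: 0.0436
```

Run:
```python
from h import *
go(.466,-.0604,.07)
```

```text
t 34.13 tcp [0.4866 0.1793 0.1907] yaw 0.221 open 0.0436 F [ 0.8 -0.1 -0.8] down -0.9993
SHIFT [-0.0206 -0.2397 -0.1207] turn 0.001
```

Emit:
apply_moves(steps=[[[-1, -0.003, -0.03, 0, 0], [-1, -0.006, -0.065, 0, 0], [-1, -0.009, -0.1, 0, 0], [-1, -0.012, -0.135, 0, 0], [-1, -0.015, -0.17, 0, 0], [-1, -0.018, -0.2, -0.02, 0], [-1, -0.02, -0.225, -0.04, 0], [-1, -0.021, -0.24, -0.06, 0]]])

```text
time_s: 34.8
eef_pos: [0.4655, -0.0631, 0.131]
ee_rot: [1.056, 1.27, -1.025]
contact_force: [0.1, 1.2, -0.8]
opening: 0.0438
```

Run:
```python
from h import *
go(.4658,-.060,.072)
```

```text
t 34.8 tcp [ 0.4655 -0.0631  0.131 ] yaw 0.22 open 0.0438 F [ 0.1  1.2 -0.8] down -0.9993
SHIFT [ 0.0003  0.0031 -0.059 ] turn 0.002
```

Emit:
apply_moves(steps=[[[-1, 0, 0.003, -0.01, 0], [-1, 0, 0.003, -0.025, 0], [-1, 0, 0.003, -0.04, 0], [-1, 0, 0.003, -0.05, 0], [-1, 0, 0.003, -0.056, 0], [-1, 0, 0.003, -0.058, 0], [-1, 0, 0.003, -0.059, 0], [-1, 0, 0.003, -0.059, 0]]])

```text
time_s: 35.47
eef_pos: [0.4658, -0.06, 0.0726]
ee_rot: [1.056, 1.269, -1.025]
contact_force: [0.6, 0.3, 0.0]
opening: 0.0439
```

Emit:
apply_moves(steps=[[[-0.05, 0, 0, -0.001, 0], [0.1, 0, 0, -0.001, 0], [0.3, 0, 0, -0.001, 0], [0.6, 0, 0, 0, 0], [0.6, 0, 0, 0.01, 0], [0.6, 0, 0, 0.04, 0], [0.6, 0, 0, 0.08, 0], [0.6, 0, 0.01, 0.12, 0]]])

```text
time_s: 36.13
eef_pos: [0.4652, -0.0506, 0.1946]
ee_rot: [1.056, 1.27, -1.026]
contact_force: [0.8, 0.9, 0.4]
opening: 0.0681
```

Run:
```python
from h import *
go(.497,.422,.27)
f=grab('scene','s8.png');im=f['image']
a=cv2.resize(im[80:180,180:300],(480,400),interpolation=cv2.INTER_CUBIC);b=cv2.resize(im[190:290,240:320],(320,400),interpolation=cv2.INTER_CUBIC)
cv2.imwrite('pics/c8.png',np.hstack([a,b])[:,:,::-1])
```

```text
t 36.13 tcp [ 0.4652 -0.0506  0.1946] yaw 0.219 open 0.0681 F [0.8 0.9 0.4] down -0.9993
SHIFT [0.0318 0.4726 0.0754] turn 0.003
```

View pics/c8.png

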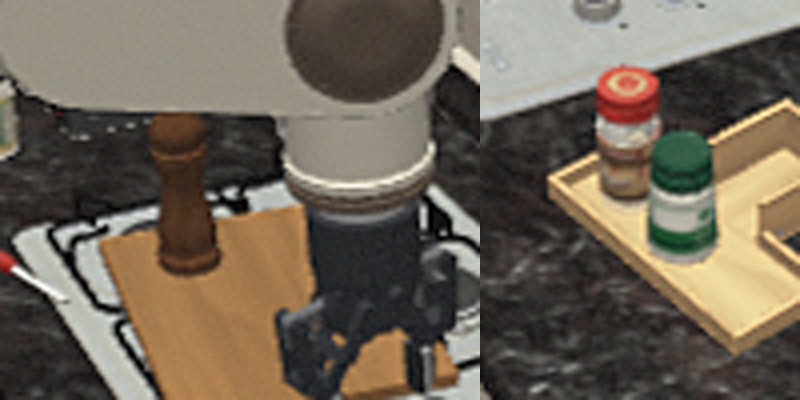

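The crop shows both jars upright in their rack places, at (628,135) and (683,195), and the mill upright on the board at (188,200).

Emit:
apply_moves(steps=[[[0.8, 0.002, 0.03, 0.015, 0], [0.8, 0.004, 0.065, 0.03, 0], [0.8, 0.008, 0.1, 0.045, 0], [0.8, 0.012, 0.135, 0.06, 0], [0.8, 0.015, 0.17, 0.075, 0], [0.8, 0.018, 0.205, 0.075, 0], [0.8, 0.02, 0.24, 0.075, 0], [0.8, 0.022, 0.275, 0.075, 0]]])

```text
time_s: 36.85
eef_pos: [0.4893, 0.2274, 0.2793]
ee_rot: [1.059, 1.26, -1.019]
contact_force: [0.9, -1.3, -0.0]
opening: 0.0771
```

Emit:
apply_moves(steps=[[[0.8, 0.002, 0.035, 0, 0], [0.8, 0.004, 0.07, 0, 0], [0.8, 0.006, 0.105, 0, 0], [0.8, 0.008, 0.14, 0, 0], [0.8, 0.01, 0.175, 0, 0], [0.8, 0.01, 0.195, 0, 0], [0.8, 0.01, 0.197, 0, 0], [0.8, 0.01, 0.197, 0, 0]]])

```text
time_s: 37.52
eef_pos: [0.4989, 0.4254, 0.2794]
ee_rot: [1.057, 1.261, -1.018]
contact_force: [-0.2, -0.6, -0.1]
opening: 0.0766
```

Run:
```python
from h import *
go(.497,.422,.171)
```

```text
t 37.52 tcp [0.4989 0.4254 0.2794] yaw 0.222 open 0.0766 F [-0.2 -0.6 -0.1] down -0.9988
SHIFT [-0.0019 -0.0034 -0.1084] turn 0.0
```

Emit:
apply_moves(steps=[[[0.8, -0.002, -0.003, -0.02, 0], [0.8, -0.002, -0.003, -0.05, 0], [0.8, -0.002, -0.003, -0.08, 0], [0.8, -0.002, -0.003, -0.1, 0], [0.7, -0.002, -0.003, -0.108, 0], [0.5, -0.002, -0.003, -0.108, 0], [0.3, -0.002, -0.003, -0.108, 0], [0, -0.002, -0.003, -0.108, 0]]])

```text
time_s: 38.18
eef_pos: [0.4975, 0.4225, 0.1738]
ee_rot: [1.059, 1.26, -1.016]
contact_force: [-5.3, -1.5, 9.0]
opening: 0.047
```

Emit:
apply_moves(steps=[[[-1, 0, 0, 0, 0], [-1, 0, 0, 0, 0], [-1, 0, 0, 0, 0], [-1, 0, 0, 0, 0], [-1, 0, 0, 0, 0], [-1, 0, 0, 0, 0], [-1, 0, 0, 0, 0], [-1, 0, 0, 0, 0]]])

```text
time_s: 38.85
eef_pos: [0.4975, 0.4225, 0.1738]
ee_rot: [1.059, 1.26, -1.016]
contact_force: [-0.7, 0.6, -0.9]
opening: 0.0471
```

Emit:
apply_moves(steps=[[[-1, 0, 0, 0.01, 0], [-1, 0, 0, 0.03, 0], [-1, 0, -0.01, 0.055, 0], [-1, 0, -0.03, 0.075, 0], [-1, 0, -0.06, 0.08, 0], [-1, 0, -0.09, 0.08, 0], [-1, 0, -0.12, 0.08, 0], [-1, 0, -0.15, 0.08, 0]]])

```text
time_s: 39.52
eef_pos: [0.4972, 0.2713, 0.2547]
ee_rot: [1.06, 1.259, -1.016]
contact_force: [0.6, -1.9, -1.3]
opening: 0.0471
```

Run:
```python
from h import *
go(.4936,-.1868,.25)
print(rot(ctrl.read_state()['ee_rot']).round(3))
```

```text
t 39.52 tcp [0.4972 0.2713 0.2547] yaw 0.222 open 0.0471 F [ 0.6 -1.9 -1.3] down -0.9986
SHIFT [-0.0036 -0.4581 -0.0047] turn 0.0
[[ 0.052  0.974  0.219]
 [-0.007  0.22  -0.976]
 [-0.999  0.049  0.018]]
```

Emit:
apply_moves(steps=[[[-1, 0, -0.03, 0, 0], [-1, 0, -0.065, 0, 0], [-1, -0.001, -0.1, 0, 0], [-1, -0.001, -0.135, 0, 0], [-1, -0.002, -0.17, 0, 0], [-1, -0.002, -0.205, 0, 0], [-1, -0.003, -0.24, 0, 0], [-1, -0.003, -0.275, 0, 0]]])

```text
time_s: 40.18
eef_pos: [0.4937, -0.0053, 0.2557]
ee_rot: [1.06, 1.259, -1.015]
contact_force: [0.9, 1.0, -1.7]
opening: 0.0472
```

Emit:
apply_moves(steps=[[[-1, 0, -0.03, 0, 0], [-1, 0, -0.065, 0, 0], [-1, 0, -0.1, 0, 0], [-1, 0, -0.135, 0, 0], [-1, 0, -0.16, 0, 0], [-1, 0, -0.175, 0, 0], [-1, 0, -0.181, 0, 0], [-1, 0, -0.181, 0, 0]]])

```text
time_s: 40.85
eef_pos: [0.4936, -0.1873, 0.256]
ee_rot: [1.061, 1.258, -1.016]
contact_force: [-0.4, 0.4, -1.0]
opening: 0.0474
```

Run:
```python
from h import *
go(.494,-.1868,.111)
```

```text
t 40.85 tcp [ 0.4936 -0.1873  0.256 ] yaw 0.22 open 0.0474 F [-0.4  0.4 -1. ] down -0.9986
SHIFT [ 0.0004  0.0005 -0.145 ] turn 0.002
```

Emit:
apply_moves(steps=[[[-1, 0, 0, -0.02, 0], [-1, 0, 0, -0.045, 0], [-1, 0, 0, -0.07, 0], [-1, 0, 0, -0.095, 0], [-1, 0, 0, -0.115, 0], [-1, 0, 0, -0.13, 0], [-1, 0, 0, -0.138, 0], [-1, 0, 0, -0.138, 0]]])

```text
time_s: 41.52
eef_pos: [0.4932, -0.186, 0.1169]
ee_rot: [1.06, 1.26, -1.016]
contact_force: [-0.5, 0.5, -2.1]
opening: 0.0471
```

Run:
```python
from h import *
go(.494,-.1868,.111)
f=grab('scene','s9.png');im=f['image']
b=cv2.resize(im[170:290,240:380],None,fx=4.5,fy=4.5,interpolation=cv2.INTER_CUBIC)
cv2.imwrite('pics/c9.png',b[:,:,::-1])
```

```text
t 41.52 tcp [ 0.4932 -0.186   0.1169] yaw 0.221 open 0.0471 F [-0.5  0.5 -2.1] down -0.9987
SHIFT [ 0.0008 -0.0008 -0.0059] turn 0.001
```

View pics/c9.png

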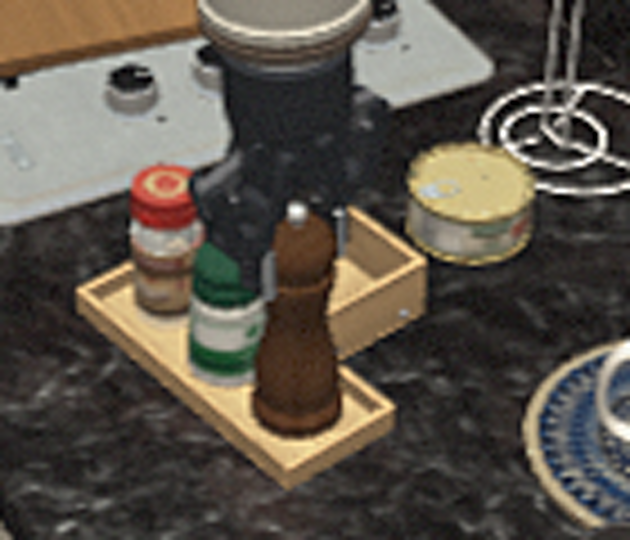

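The crop shows the mill hanging upright over its place at crop (297,390), clear of the walls and the seasoning jar. I'll set it down and release.

Emit:
apply_moves(steps=[[[-1, 0.001, -0.001, -0.003, 0], [-1, 0.001, -0.001, -0.005, 0], [-1, 0.001, -0.001, -0.006, 0], [-1, 0.001, -0.001, -0.006, 0], [-1, 0.001, -0.001, -0.007, 0], [-1, 0.001, -0.001, -0.007, 0], [-1, 0.001, -0.001, -0.007, 0], [-1, 0.001, -0.001, -0.007, 0]]])

```text
time_s: 42.23
eef_pos: [0.4947, -0.1875, 0.1112]
ee_rot: [1.06, 1.259, -1.016]
contact_force: [0.3, -0.2, -2.1]
opening: 0.0472
```

Emit:
apply_moves(steps=[[[-1, 0, 0, -0.001, 0], [-1, 0, 0, -0.002, 0], [-1, 0, 0, -0.003, 0], [-1, 0, 0, -0.003, 0], [-1, 0, 0, -0.003, 0], [-1, 0, 0, -0.003, 0], [-1, 0, 0, -0.003, 0], [-1, 0, 0, -0.003, 0]]])

```text
time_s: 42.9
eef_pos: [0.4954, -0.1882, 0.1106]
ee_rot: [1.06, 1.255, -1.015]
contact_force: [-8.4, 1.4, 27.8]
opening: 0.0473
```

Emit:
apply_moves(steps=[[[-1, -0.001, 0.001, 0.001, 0], [0.05, -0.001, 0.001, 0.001, 0], [0.15, -0.001, 0.001, 0.001, 0], [0.3, -0.001, 0.001, 0.001, 0], [0.5, -0.001, 0.001, 0.001, 0], [0.8, -0.001, 0.001, 0.001, 0], [0.8, -0.001, 0.001, 0.001, 0], [0.8, -0.001, 0.001, 0.02, 0]]])

```text
time_s: 43.57
eef_pos: [0.4931, -0.1865, 0.1278]
ee_rot: [1.06, 1.26, -1.017]
contact_force: [-0.3, -1.2, -0.9]
opening: 0.0768
```

Emit:
apply_moves(steps=[[[0.8, 0, 0, 0.03, 0], [0.8, 0, 0, 0.06, 0], [0.8, 0, 0, 0.09, 0], [0.8, 0, 0.03, 0.12, 0], [0.8, 0, 0.07, 0.13, 0], [0.8, 0, 0.11, 0.13, 0], [0.8, 0, 0.15, 0.13, 0], [0.8, 0, 0.19, 0.13, 0]]])

```text
time_s: 44.23
eef_pos: [0.4928, 0.0051, 0.2581]
ee_rot: [1.061, 1.259, -1.017]
contact_force: [0.7, -0.2, -0.0]
opening: 0.0766
```

Emit:
apply_moves(steps=[[[0.8, 0, 0.04, 0, 0], [0.8, 0, 0.08, 0, 0], [0.8, 0, 0.12, 0, 0], [0.8, 0, 0.16, 0, 0], [0.8, 0, 0.2, 0, 0], [0.8, 0, 0.23, 0, 0], [0.8, 0, 0.25, 0, 0], [0.8, 0, 0.25, 0, 0]]])

```text
time_s: 44.9
eef_pos: [0.4922, 0.2586, 0.2577]
ee_rot: [1.059, 1.262, -1.014]
contact_force: [-0.3, -0.1, -0.2]
opening: 0.0767
```

Run:
```python
from h import *
f=grab('top','t6.png'); im=f['image']
big=cv2.resize(im[170:270,260:440],None,fx=4.4,fy=4.4,interpolation=cv2.INTER_CUBIC)
cv2.imwrite('pics/crop6.png',big[:,:,::-1])
g=grab('scene','s10.png')
# shift versus the first picture: patch matching round each cap
o=cv2.imread('pics/top0.png')[:,:,::-1]
for n,(u,v,r) in dict(red=(290,234,9),green=(314,230,9),mill=(339,225,12),bowl=(420,194,12),rackcorner=(350,237,7)).items():
    t=cv2.cvtColor(np.ascontiguousarray(o[v-r:v+r+1,u-r:u+r+1]),7).astype(np.float32); s=cv2.cvtColor(np.ascontiguousarray(im[v-r:v+r+1,u-r:u+r+1]),7).astype(np.float32)
    d,_=cv2.phaseCorrelate(t,s,cv2.createHanningWindow(t.shape[::-1],cv2.CV_32F)); print(n,np.round(d,2),'px')
```

```text
red [ 0.02 -0.54] px
green [ 0.06 -0.  ] px
mill [ 1.38 -0.49] px
bowl [0.55 0.38] px
rackcorner [0.34 0.45] px
```

View pics/crop6.png

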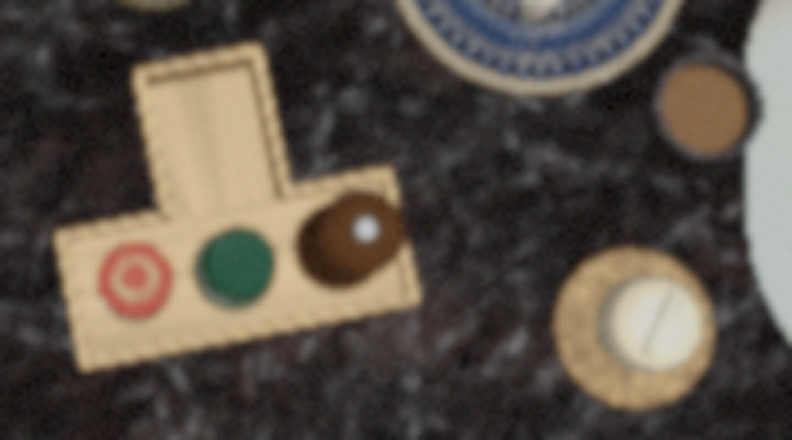

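The final top view shows all three items upright in their places: red (135,281), green (236,266) and the mill's button (366,229), which was at (362,232) at the start. The timer is on the coaster at (655,322) and the bowl is unmoved at (705,109).

```bash
python3 -c "
from cell import ctrl
print(ctrl.finish_job())"
```

```text
the job is handed in; nothing more can be done
None
```

The job is done and handed in at about 45 s of the 136 s allowed. I moved the mill, spice jar and seasoning jar onto the board, set the timer on the coaster, then put the seasoning jar, spice jar and mill back in the rack. `finish_job()` gives no verdict, so the result rests on my own checks.

**Last checks:**
- **Timer:** it stands upright about 2.5 mm from the coaster's centre. I measured this once, before putting the mill and jars back; the final picture shows it still standing there.
- **Mill and jars:** the final picture shows all three upright in their places. Compared with the first picture, the jars shifted by at most about 0.5 px (1–2 mm) and the mill by about 1.5 px (3–4 mm), against the 15 mm limit.
- **Bowl:** it looks unmoved. It shifted about 0.7 px, no more than the fixed rack corner did (about 0.6 px), so that is measurement noise.
- **Arm:** it is clear of everything.

**What did not go as planned:**
- **Mill grip:** my first grip on the mill was too high on its head, so I regripped about 1 cm lower.
- **Tool tilt:** the tool tilted by about 0.05 rad over the run. I could not correct it with these moves, and the items still stood upright after release.
- **Mill set-down:** setting the mill back in the rack pressed briefly with about 28 N on the tool, under the limits.

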